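# Lever up a tube shaker and shim its front foot

## Task

The tube shaker stands too low at the front. Hold the pry bar over the fulcrum block, lever the shaker's front up, let go so that the bar's own weight keeps it up, then slide the shim's tongue squarely and centrally under the raised front foot until its heel meets the shaker's front face, and hold it pressed there gently for a moment (a few newtons, no ramming). Finally ease the bar up and draw it out well clear in front of the shaker, and leave it lying there, so that the foot rests on the shim; never touch the shaker with the robot itself, do not overload the bar, and leave the beaker, jar and tip box alone.

Things in the scene. Friction and masses are not known exactly. Their poses are not given: they have to be found in the camera images.
- shaker: White flat tube shaker, 3 kg, 240 deep (x) x 260 wide (y), underside 21, top 47 above the bench; six capped tubes in a blue wire rack stand on it from 103 behind the front face, up to 162 high. It pivots on its rear feet: origin on the pivot line, on the bench, middle of the back; x points from front to back (front face at x = -0.240), y along the pivot, z up. The robot must not touch it.
- foot (a point): Centre of the underside of the shaker's single black front foot (24 deep x 30 wide x 20 tall), at (-0.215, -0.060, 0.001) in the shaker's frame, so 25 mm behind the front face; 1 mm above the bench when down. Its axes are the shaker's.
- front_edge (a point): Middle of the housing's lower front edge, at (-0.240, 0, 0.021) in the shaker's frame, same axes. The front can rise by up to 0.12 rad. The pivot is stiff: raising takes about 25 N upwards at this edge, but about 5 N then holds it up; with nothing beneath it sinks by itself. The gap under the front is open except for the foot.
- fulcrum: Aluminium block fixed to the bench, 42 mm in front of the shaker's front face, beside the foot's place; origin on the bench under its middle, x as the shaker's x. A round ridge (radius 8, along y) over the origin has its top 24 above the bench; two cheeks, 36 high and 30 long in x, leave a 36 wide channel along x for the bar.
- bar: Flat steel pry bar, 0.62 kg, 320 long (x), 22 wide, flat underside. Origin on the underside at mid-length, x to the tip, z up. Blade 5 thick from x = 0.060 to 0.160 (tip); shank 14 thick from x = -0.160 to 0.060. Centre of mass at x = -0.025.
- bar_tip (a point): Tip of the bar: mid-width of the tip end, on the underside, x = 0.160 of the bar. With the tip 25 mm under the shaker, the bar over the fulcrum and its tail pressed down to the bench, the foot is up about 14 mm and the bar's own weight keeps it there; that weight alone does not raise it.
- shim: Grey plastic heeled shim, 0.12 kg: plate 85 long (x) x 44 wide (y) x 8 thick, with an upright heel (25 long, 30 wide, top 52 above the underside) on its rear end. Origin on the underside below the heel's front face; the tongue runs 60 forward along x, the heel 25 back; z up. Home: x along the shaker's x, origin at x = -0.24, y = -0.06 of the shaker.
- beaker: Small glass beaker, 68 across, 85 high; a bystander. Origin at the centre of its underside.
- reagent: Amber jar, 64 across, 110 high; a bystander. Origin at the centre of its underside.
- tip_box: Blue box, 75 x 75 x 60; a bystander. Origin at the centre of its underside.
Not all that is in view belongs to the job. Of the things that look like the shim, the smallest one is meant.

How it is judged (in metres and radians):
On the way, in this order (a step that is already met when the one before it is completed fails the run):
1. the bar, held by the gripper and resting on the fulcrum, has levered the foot up more than 10 mm (height (world z) of foot above 0.011 m and contact force between bar and shaker above 1 N and contact force between bar and fulcrum above 1 N and contact force between the fingers and bar above 1 N), for 0.1 s.
2. the bar, let go, keeps the foot up by itself (height (world z) of foot above 0.011 m and contact force between bar and shaker above 1 N and contact force between each of the arm, the fingers and bar below 0.1 N), for 0.2 s.
3. with the foot up, the shim's tongue is under it and the heel is held against the front face with 1.5 to 18 N (height (world z) of foot above 0.011 m and contact force between shim and shaker between 1.5 and 18 N and contact force between the fingers and shim above 1 N and x of shim in the frame of shaker above -0.246 m), for 0.2 s.
At the end, for the whole second after the job is handed in: The foot rests on the shim (its underside 6 to 10.5 mm above the bench), the shim's heel within 6 mm of the front face, within 10 mm sideways of the foot's middle and 8 degrees of straight; the bar lies at rest on bench or fulcrum, drawn out at least 10 mm in front of the shaker (height (world z) of foot between 0.006 and 0.0105 m and contact force between shim and shaker above 1 N and x of shim in the frame of shaker between -0.246 and -0.232 m and y of shim in the frame of shaker between -0.07 and -0.05 m and angle between the x axis of shim and the x axis of shaker, either way round below 0.14 rad and x of each of bar_tip, bar in the frame of shaker below -0.25 m and height (world z) of bar below 0.05 m and linear speed of each of bar, shim below 0.02 m/s and angular speed of shaker below 0.02 rad/s); the robot touches nothing.
It fails at once if the robot itself pushes the shaker (contact force between any of the fingers, the arm and shaker above 2 N).
It fails at once if the shim is rammed against the raised shaker (more than 25 N) (height (world z) of foot above 0.011 m and contact force between shim and shaker above 25 N).
It fails at once if the bar bears on the shaker with more than 60 N (contact force between bar and shaker above 60 N).
It fails at once if a bystander is moved by more than 20 mm (distance of any of beaker, reagent, tip_box from where it was at the start of the episode above 0.02 m).
It also fails if it takes over 72 s, if anything falls off the work surface, if the arm or the gripper's body presses on something with over 40 N, if the wrist force passes 120 N, or if a joint passes its speed limit or range.

## Robot

A 7-joint arm with a two-finger parallel gripper is mounted at the origin on the work surface. World frame = base frame: x ahead of the robot, y to its left, z up, the work surface at z = 0. Lengths are in mm, angles in rad, forces in N, time in s.
With the tool pointing down it reaches from about 350 to 900 mm from the base axis. Payload 19.9 kg.
Tool frame: the origin (TCP) lies at the centre of the arm's flange, where the gripper is bolted on; the fingertips stand 173 mm ahead of it and the grasp point (between the pads) lies manip.grasp_offset ahead of it (manip.grasp_offset is the distance from the TCP to the grasp point, in mm); z points along the fingers, y is the direction in which the jaws open and shut (so a half turn about z gives the same grasp; the last joint's range is limited). The gripper opens to 85 mm and grips with 20 to 120 N. Pads are 22 mm wide; open, the fingers measure 114 mm over their backs; the gripper's body (76 mm by 85 mm) begins 54 mm behind the grasp point. The pads swing forward as they close: fully open they stand 13 mm farther back than shut.
Start: joints at [-1.212, 0.417, -0.01, 1.614, 0.005, 1.111, -0.053], TCP at [243.258, 575.712, 404.66] pointing down, gripper open.
Joint ranges: [-2.81, 2.81], [-0.39, 2.02], [-1.27, 1.25], [0.06, 2.57], [-1.19, 4.33], [0.19, 2], [-2.82, 2.82]. Speed limits (rad/s): [1.89, 1.89, 2.39, 2.39, 3.01, 3.01, 3.01].

## Interface

Orientations are given as a rotation vector (axis times angle).
In Python, from plant import manip, kinematics, telemetry, optics, nets gives the robot as it stands. The module is installed in compiled form; this text tells all that it offers. Calls block until the motion is done:
- manip.goto(position, orientation): joint-space move of the TCP to a pose.
- manip.move_linear(position, ori=None, velocity=150): straight line of the TCP; ori=None keeps the orientation; velocity is the mean speed in mm/s.
- manip.set_joints(angles): joint-space move.
- manip.gripper_to(opening, grip_force=None): finger opening in mm; grip_force is the grip in N (None keeps the last); returns when the fingers have stopped.
- manip.wait(seconds).
- kinematics.inverse_kinematics(position, orientation): joint angles nearest the present ones, or None.
- telemetry.state(): the state.
- optics.capture(name): name is "side" or "top" or "wrist"; returns a dict with "img" (384x512x3 uint8, red, green, blue), "fx", "fy", "cx", "cy" (pixels), "world_to_cam" (4x4, takes a point from world to camera coordinates); the wrist camera has in their place "tool_from_camera" (4x4, takes a point from camera to tool coordinates, whose origin is the TCP and whose axes are the flange's). Camera axes: x right, y up, looking along -z (the intrinsics and any distortion apply to the point x, -y, -z); pixel columns grow to the right and rows downward; lengths in mm; the calibration is good to about 2 mm. A picture is of the moment at which its call begins: read the wrist's pose just before it. There is no depth.
A pose or a line that the arm cannot do raises manip.PlanningError and nothing moves.
- manip.hand_in(): hands the job in, once; it reports no verdict.
Trained networks look in the newest picture that a camera, given by its name, has taken for a name from the list of things; names that differ only in an ending like _2 or _b are one class to them, and where a whole thing is asked for, a point or a joint stands for the part that bears it (a point fixed in the world has none). Each returns a list of dicts, best first, with "conf" (0 to 1); they miss things now and then, are a little off and sometimes report something else, mostly with a low value. They report only what shows in the picture. A call takes as long as a camera call. They do not tell look-alikes from the thing itself.
- nets.regions_of(camera, query): "region" (384x512 bool, what is visible of it).
- nets.landmark_of(camera, query): "position" ([x, y, z] in mm, in world coordinates, good to about 4 mm: a listed point, or the origin of a listed thing).
The state is a dict: "t": time; "joint_pos": joint angles; "dq": joint speeds; "tau": joint torques, N m; "tool_pos": TCP position; "tool_rot": TCP orientation; "contact_force": force on the tool from outside, world axes, zero at the start; "torque": the same for the moment, N m; "finger_gap": finger opening in mm.
Only numpy, scipy, OpenCV 4.12 (cv2) and the standard library are available. Lean on these libraries where they do the work, as an engineer would, in place of code of your own. Each camera call takes 0.05 s, during which the arm holds its last target.

## Working session

There is one attempt and no reset: what is moved stays moved. The work goes in short steps, each a Python script; the robot and the scene stay as the last script left them, time stands still between calls to the robot, and variables do not carry over. Pictures are saved under pics/ and viewed, and the job is handed in when it is done.

```bash
ls; mkdir -p pics; python3 - <<'E'
from plant import manip, kinematics, telemetry, optics, nets
import cv2
s=telemetry.state();print(s, manip.grasp_offset)
for c in ["side","top","wrist"]:
    d=optics.capture(c); cv2.imwrite(f"pics/{c}0.png",d["img"][:,:,::-1])
    print(c,{k:v for k,v in d.items() if k!="img"})
    if c!="wrist":
        for q in ["shaker","foot","front_edge","fulcrum","bar","bar_tip","shim","beaker","reagent","tip_box"]:
            print(c,q,[([round(x) for x in r["position"]],round(r["conf"],2)) for r in nets.landmark_of(c,q)])
print(telemetry.state()["t"])
E
```

```text
pics
{'t': 0.0, 'joint_pos': array([-1.21247059,  0.41798226, -0.01031886,  1.61418827,  0.00471128,
        1.11071954, -0.05301758]), 'dq': array([ 5.91375117e-04, -9.51390597e-04,  1.53170467e-03, -9.02646943e-04,
       -1.26031475e-05,  1.35010770e-03,  7.68806060e-04]), 'tau': array([ 3.73425246e-04, -8.64439559e+01,  6.79521337e-01, -4.34912717e+01,
        1.92166463e-02,  7.44497229e-03,  1.54666014e-05]), 'tool_pos': array([243.21986088, 575.57902146, 404.04897123]), 'tool_rot': array([-6.23822853e-01, -3.07887352e+00,  1.98540925e-03]), 'contact_force': array([0.06755425, 0.74298604, 0.39671919]), 'torque': array([-0.03187477,  0.02249283,  0.05109875]), 'finger_gap': 85.42246938022083} 154.70000000000002
side {'fx': 426.5237234884808, 'fy': 426.5237234884808, 'cx': 251.96760583477283, 'cy': 184.58174275296471, 'world_to_cam': array([[ 8.66776764e-01, -4.98403239e-01, -1.70954131e-02,
        -5.06754382e+02],
       [ 3.69860945e-01,  6.19477526e-01,  6.92423625e-01,
        -2.12162790e+02],
       [-3.34515953e-01, -6.06499635e-01,  7.21288618e-01,
        -1.43643857e+
[... 1367 characters left out ...]
([342, -496, 1], 0.59), ([559, 396, -4], 0.38)]
top beaker [([752, -343, 2], 0.84), ([748, -36, 3], 0.66), ([573, 156, 22], 0.51)]
top reagent [([752, -191, -1], 0.81)]
top tip_box [([750, -35, -1], 0.8), ([451, -94, -3], 0.43)]
wrist {'fx': 285.764281329894, 'fy': 285.764281329894, 'cx': 256.689413265493, 'cy': 195.02568131963884, 'tool_from_camera': array([[-8.07700905e-04,  9.49002944e-01,  3.15266174e-01,
         8.08536084e+01],
       [ 9.99999657e-01,  7.08424153e-04,  4.29491117e-04,
         9.13920875e-01],
       [ 1.84246162e-04,  3.15266413e-01, -9.49003190e-01,
         3.00115585e+01],
       [ 0.00000000e+00,  0.00000000e+00,  0.00000000e+00,
         1.00000000e+00]])}
1.15
```

```bash
python3 - <<'E'
import cv2
for c in ["side0","top0"]:
    im=cv2.imread(f"pics/{c}.png"); cv2.imwrite(f"pics/{c}b.png",cv2.resize(im,(800,600),interpolation=cv2.INTER_CUBIC))
E
```

```text
(no output)
```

View pics/side0b.png

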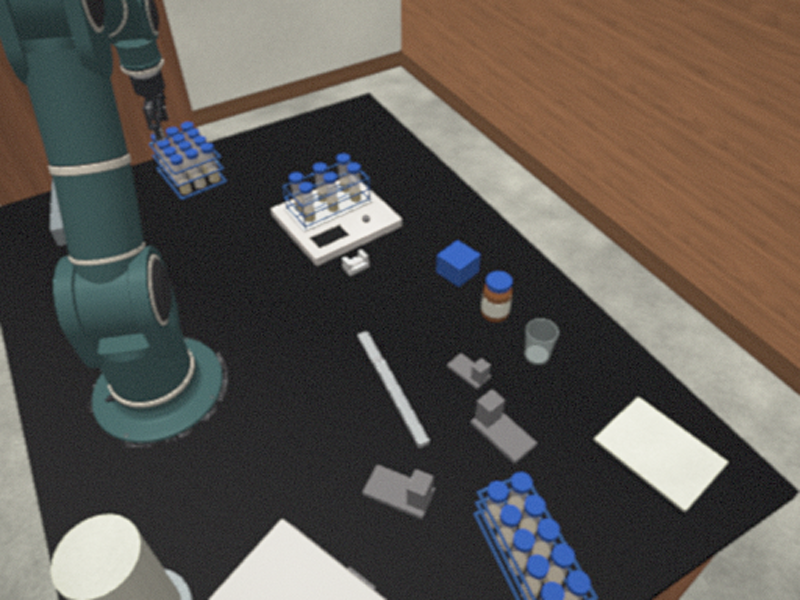

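View pics/top0b.png

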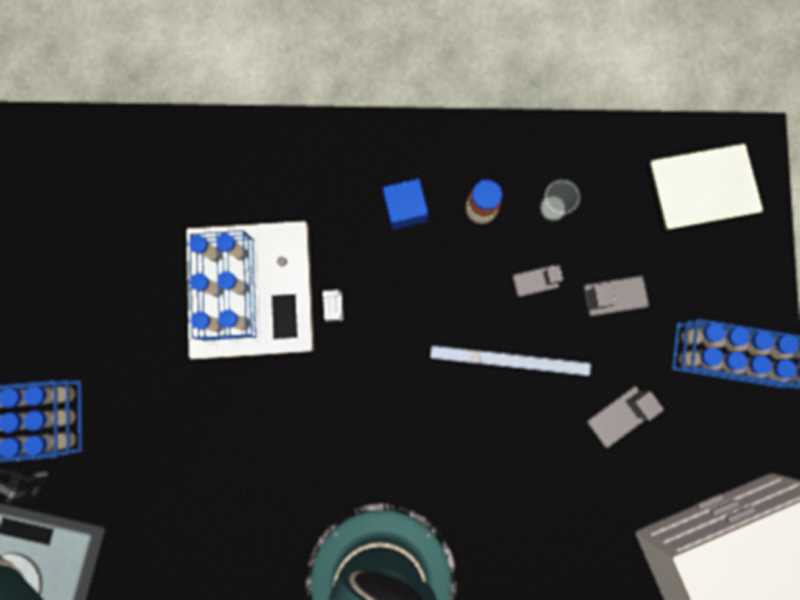

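Three shim look-alikes appear in the enlarged top view: pixels (538,280), (616,295) and (625,417). The one at (538,280), world about (603,-324), is the smallest, so it fits the description. I'll confirm it in an enlarged crop, then take a wrist view of the fulcrum.

```bash
cat > h.py <<'E'
from plant import manip, kinematics, telemetry, optics, nets
import numpy as np, cv2
from scipy.spatial.transform import Rotation as R
G=manip.grasp_offset
def ori(yaw,pitch=0.):
    """tool x horizontal azimuth yaw, z down; pitch>0: nose (tool x) down"""
    c,s=np.cos(yaw),np.sin(yaw)
    x=np.array([c,s,0]);z=np.array([0,0,-1.]);y=np.cross(z,x)
    M=R.from_matrix(np.c_[x,y,z])
    left=np.array([-s,c,0])  # horizontal left of x; rotation +about it turns x down
    return R.from_rotvec(left*pitch)*M
def tcp(g,r): return np.array(g)-r.apply([0,0,G])
def st(): 
    s=telemetry.state(); return s
def wcap(name=None):
    s=telemetry.state(); d=optics.capture("wrist")
    T=np.eye(4);T[:3,:3]=R.from_rotvec(s["tool_rot"]).as_matrix();T[:3,3]=s["tool_pos"]
    d["world_to_cam"]=np.linalg.inv(T@d["tool_from_camera"])
    if name: cv2.imwrite(name,cv2.resize(d["img"][:,:,::-1],(768,576),interpolation=cv2.INTER_CUBIC))
    return d
def proj(d,p):
    p=np.atleast_2d(p); q=(d["world_to_cam"][:3,:3]@p.T).T+d["world_to_cam"][:3,3]
    return np.c_[d["fx"]*q[:,0]/-q[:,2]+d["cx"], d["fy"]*-q[:,1]/-q[:,2]+d["cy"]]
def unproj(d,uv,z):
    uv=np.atleast_2d(uv).astype(float); W=np.linalg.inv(d["world_to_cam"])
    r=np.c_[(uv[:,0]-d["cx"])/d["fx"],-(uv[:,1]-d["cy"])/d["fy"],-np.ones(len(uv))]@W[:3,:3].T
    o=W[:3,3]; return o+r*((z-o[2])/r[:,2])[:,None]
def lm(c,q): return [([round(float(x),1) for x in r["position"]],round(r["conf"],2)) for r in nets.landmark_of(c,q)][:3]
E
python3 - <<'E'
from h import *
im=cv2.imread("pics/top0.png")
cv2.imwrite("pics/crop0.png",cv2.resize(im[160:300,310:440],(743,600*1),interpolation=cv2.INTER_CUBIC))
r=ori(np.deg2rad(94.3))
manip.goto([545,60,400],r.as_rotvec())
d=wcap("pics/w1.png")
for q in ["shaker","foot","front_edge","fulcrum"]: print(q,lm("wrist",q))
print(st()["t"],st()["tool_pos"])
np.save("w1.npy",d,allow_pickle=True)
E
```

```text
shaker []
foot []
front_edge [([573.1, 150.3, 22.3], 0.87)]
fulcrum [([533.9, 110.3, 0.4], 0.75)]
3.5417 [544.99007764  60.38258612 399.98332705]
```

View pics/crop0.png

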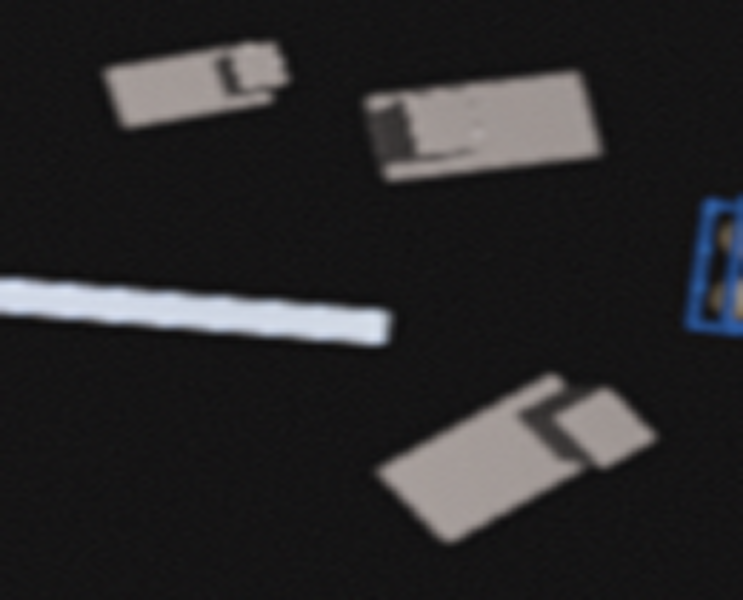

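View pics/w1.png

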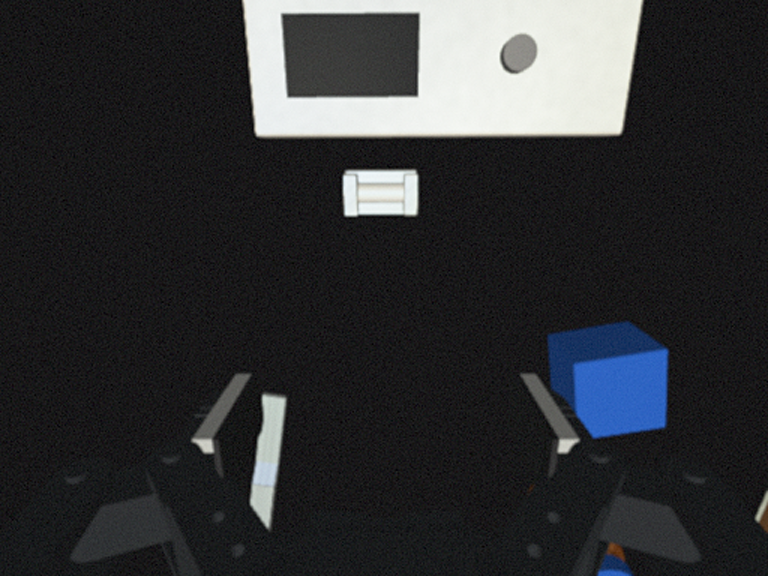

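The crop confirms the top-left piece, at crop (195,85), as the smallest of the three. In the wrist view the shaker's front top edge runs from (257,135) to (622,135), and the fulcrum ridge is at (380,192). Now I'll measure these in world coordinates.

```bash
python3 - <<'E'
from h import *
d=np.load("w1.npy",allow_pickle=True).item()
g=cv2.cvtColor(d["img"],cv2.COLOR_RGB2GRAY)
k=384/576*1.0
# front edge: last bright row per column
cols=np.arange(176,412,6); pts=[]
for c in cols:
    rows=np.where(g[60:105,c]>130)[0]; pts.append((c,60+rows.max()))
P=unproj(d,np.array(pts)+[0.,0.5],47)  # bright incl lower face?
l=cv2.fitLine(P[:,:2].astype(np.float32),cv2.DIST_HUBER,0,.01,.01).ravel(); print("edge dir yaw",np.degrees(np.arctan2(l[1],l[0])))
ends=unproj(d,np.array([[257,134],[622,134]])*2/3,47);print(ends,ends.mean(0),np.linalg.norm(ends[0]-ends[1]))
m=(g[105:150,215:290]>110).astype(np.uint8); ys,xs=np.where(m); 
print("fulcrum cheek px",215+xs.min(),215+xs.max()+1,105+ys.min(),105+ys.max()+1)
u=unproj(d,[[380.5*2/3,192*2/3]],24);print("ridge",u)
print(unproj(d,[[215+xs.min(),128],[215+xs.max()+1,128]],36))
E
python3 -c "
import cv2;im=cv2.imread('pics/w1.png');cv2.imwrite('pics/w1c.png',cv2.resize(im[110:240,300:460],(738,600),interpolation=cv2.INTER_CUBIC))"
```

```text
edge dir yaw 4.671122
[[448.23098734 146.73511373  47.        ]
 [705.61571004 166.46470619  47.        ]] [576.92334869 156.59990996  47.        ] 258.13979216355784
fulcrum cheek px 228 279 113 144
ridge [[538.13266105 111.36367816  24.        ]]
[[508.93077172 110.20799246  36.        ]
 [567.01004108 114.64915036  36.        ]]
```

View pics/w1c.png

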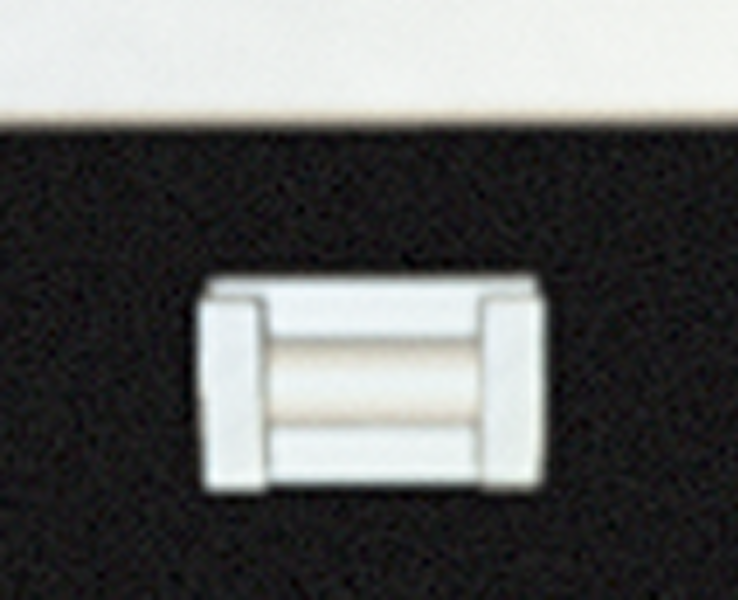

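```bash
python3 - <<'E'
from h import *
r=ori(np.deg2rad(83.8))
manip.goto([428,-310,400],r.as_rotvec())
d=wcap("pics/w2.png")
for q in ["bar","bar_tip","shim"]: print(q,lm("wrist",q))
rg=nets.regions_of("wrist","bar")[0]; m=rg["region"].astype(np.uint8); print(rg["conf"],m.sum())
np.save("w2.npy",d,allow_pickle=True); np.save("w2m.npy",m)
print(st()["t"],st()["tool_pos"])
E
```

```text
bar [([428.5, -255.3, -1.1], 0.77)]
bar_tip []
shim [([332.6, -491.2, -0.6], 0.62), ([562.0, -441.4, 0.5], 0.56)]
0.57 4463
5.2333 [ 428.43286086 -309.47430665  399.93818435]
```

View pics/w2.png

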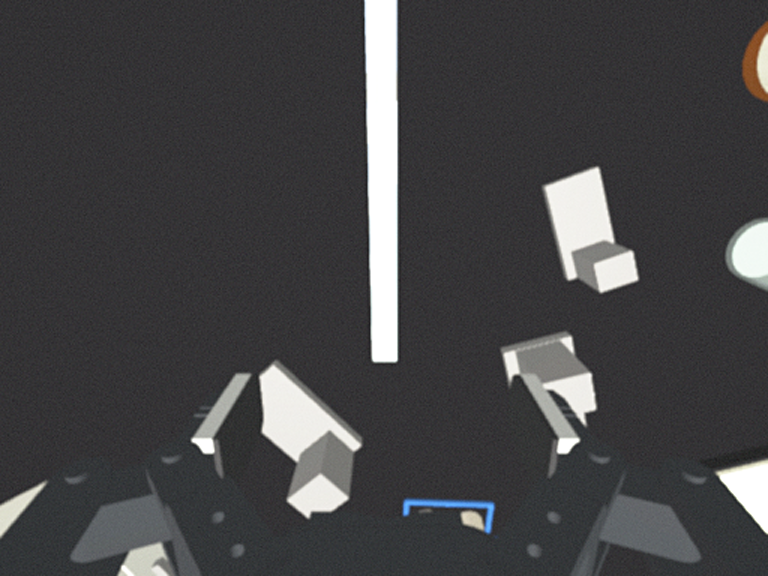

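```bash
python3 - <<'E'
from h import *
d=np.load("w2.npy",allow_pickle=True).item()
g=cv2.cvtColor(d["img"],cv2.COLOR_RGB2GRAY)
m=(g>180).astype(np.uint8); n,L,S,C=cv2.connectedComponentsWithStats(m)
i=L[150,256]; b=(L==i); rows=np.where(b.any(1))[0]; print(rows.min(),rows.max(),S[i])
pts=[]; 
for r in range(20,235,5):
    c=np.where(b[r])[0]; pts.append([(c.min()+c.max()+1)/2,r+.5]); 
    if r%50==0: w=unproj(d,[[c.min(),r],[c.max()+1,r]],14);print(r,np.linalg.norm(w[0]-w[1]))
# only shank rows (z=14): lower part
P=unproj(d,pts,14)[:,:2]
l=cv2.fitLine(P[8:].astype(np.float32),cv2.DIST_HUBER,0,.01,.01).ravel(); print("yaw",np.degrees(np.arctan2(l[1],l[0])))
t=unproj(d,[[256.3,rows.max()+1]],14),unproj(d,[[256.3,rows.max()+1]],0);print("tail",t)
print(P[::6])
T=np.load("/dev/null",allow_pickle=True) if 0 else None
# shim
for z in (8,52): print(z,unproj(d,np.array([[544,186],[598,167],[568,280],[602,292],[638,281],[594,262],[632,249],[614,241]])*2/3,z)[:,:2].round(1).tolist())
E
```

```text
0 240 [ 243    0   22  241 4705]
50 23.58682344200519
100 23.634127696409383
150 23.686634365100787
200 23.745251626076303
yaw 84.257195
tail (array([[ 417.77554051, -411.58576777,   14.        ]]), array([[ 417.0016575 , -418.81008786,    0.        ]]))
[[ 443.9934816  -145.19326341]
 [ 441.30882067 -174.61753493]
 [ 438.45964024 -205.84496396]
 [ 434.83637161 -238.98267793]
 [ 431.58993418 -274.34952565]
 [ 427.4903856  -312.03469188]
 [ 423.76069994 -352.42248171]
 [ 419.76110477 -395.73305084]]
8 [[565.1, -269.2], [608.5, -258.8], [586.8, -352.7], [617.2, -367.2], [648.3, -360.2], [608.9, -338.6], [640.9, -330.5], [625.1, -321.8]]
52 [[549.6, -264.2], [587.7, -255.1], [568.7, -337.5], [595.4, -350.2], [622.7, -344.2], [588.0, -325.2], [616.2, -318.0], [602.3, -310.4]]
```

```bash
cat >> h.py <<'E'
YS=np.deg2rad(94.45); O=np.array([538.,111.4]); F=np.array([576.7,156.])
SX=np.array([np.cos(YS),np.sin(YS)]); SY=np.array([-SX[1],SX[0]])
def barpose(phi,d,delta,gx=-45,gz=21.,lat=0.):
    u=np.array([np.cos(phi),-np.sin(phi)]); n=np.array([np.sin(phi),np.cos(phi)])
    b0=160-d; p=np.array([0,16.])+(8+delta)*n+(gx-b0)*u+gz*n
    xy=O+SX*p[0]+SY*lat; r=ori(YS,phi)
    return tcp([xy[0],xy[1],p[1]],r), r.as_rotvec()
E
python3 - <<'E'
from h import *
yb=np.deg2rad(84.26); r=ori(yb)
og=np.array([433.9,-251.6]); ux=np.array([np.cos(yb),np.sin(yb)])
g=og-45*ux
manip.gripper_to(50,60)
manip.goto(tcp([*g,90],r),r.as_rotvec())
manip.move_linear(tcp([*g,21],r),velocity=80)
manip.gripper_to(10,60)
s=st();print(s["t"],s["finger_gap"],s["contact_force"],s["tool_pos"])
manip.move_linear(tcp([*g,120],r),velocity=120)
s=st();print(s["t"],s["finger_gap"],s["contact_force"],s["torque"])
for ph,d,de in [(.3,-40,2),(.3,68,1.5),(-.095,68,0)]:
    p,o=barpose(ph,d,de); print(p.round(1),kinematics.inverse_kinematics(p,o))
E
```

```text
7.7167 20.23179193178589 [-3.20972355  0.85605209  9.85953983] [ 429.46849597 -296.43733358  176.26964708]
8.6917 20.28949882809631 [ 0.47977025  0.27329742 -6.57124061] [-0.09918844 -0.00563538  0.09848425]
[551.9 -67.2 265.8] [-0.65441204  0.63344659  0.85551374  1.93918013 -0.25544752  0.71878576
  0.34925268]
[543.9  35.5 233.4] [-0.83025337  0.68833376  0.83866064  1.96057135 -0.29649609  0.71316179
  0.18870611]
[549.9 -41.9 185.9] [-0.36388061  0.66593363  0.52360942  1.94444611 -0.64368871  0.72247529
  0.65771909]
```

```bash
python3 - <<'E'
from h import *
p,o=barpose(.3,-45,12)
manip.goto(p,o)
s=st();print(s["t"],s["contact_force"],s["torque"],(s["tool_pos"]-p).round(2))
d=wcap("pics/w3.png"); np.save("w3.npy",d,allow_pickle=True)
t=optics.capture("top"); cv2.imwrite("pics/t3.png",cv2.resize(t["img"][100:300,150:400,::-1],(750,600),interpolation=cv2.INTER_CUBIC))
print(lm("wrist","bar_tip"),lm("wrist","fulcrum"),lm("top","bar_tip"))
# expected tip (top corners) 
phi=.3;de=12;dd=-45
u=np.array([np.cos(phi),-np.sin(phi)]); n=np.array([np.sin(phi),np.cos(phi)])
for h in (0,5):
    q=np.array([0,16.])+(8+de+h)*n+dd*u
    for w in (-11,11):
        P=[*(O+SX*q[0]+SY*w),q[1]]; print("tip exp",np.round(P,1),(proj(d,P)*1.5).round(1))
print("ridge px",proj(d,[*O,24])*1.5)
E
```

```text
9.6417 [-0.0607274  -0.06170055 -5.82052499] [ 0.57046397  0.04381788 -0.01823027] [-0.26 -0.1  -0.43]
[] [] [([746.5, -35.9, 0.2], 0.68)]
tip exp [551.8  75.3  48.4] [[ 432.7 -413.1]]
tip exp [529.9  73.6  48.4] [[ 337.6 -413. ]]
tip exp [551.7  76.8  53.2] [[ 435.1 -441.4]]
tip exp [529.8  75.1  53.2] [[ 335.2 -441.3]]
ridge px [[ 384.9567536 -620.3005908]]
```

View pics/w3.png

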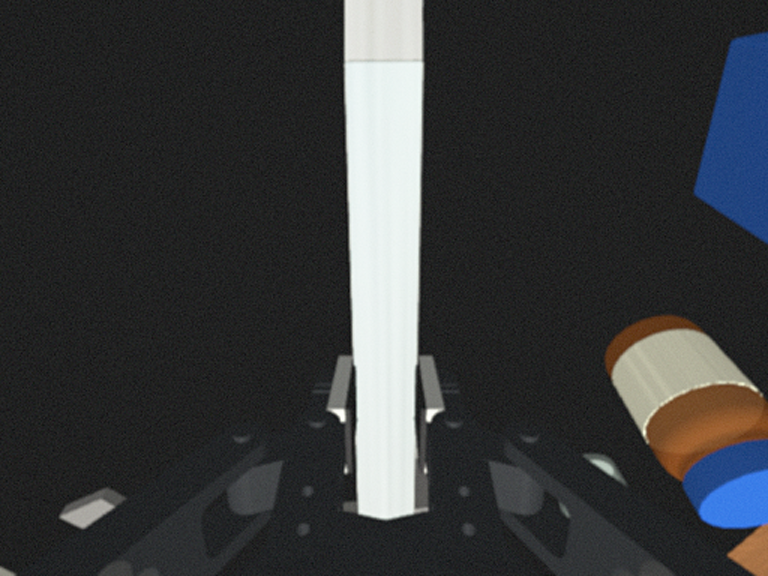

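View pics/t3.png

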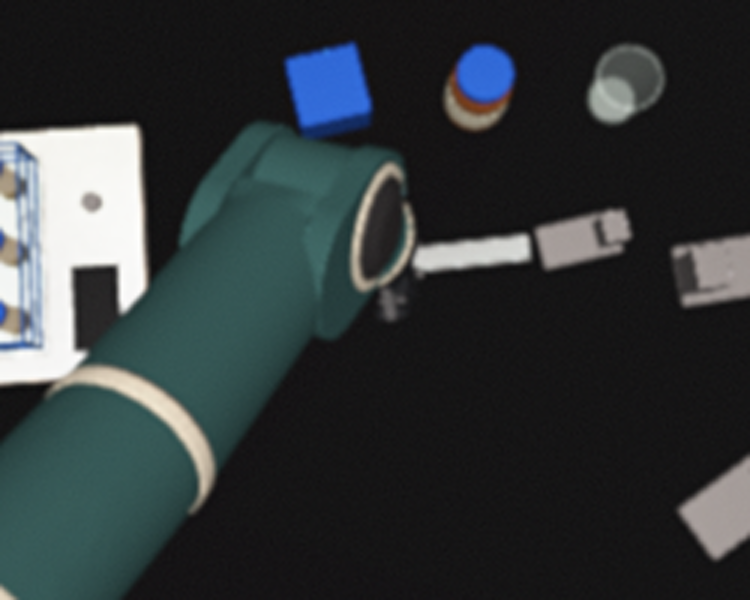

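```bash
python3 - <<'E'
from h import *
d=np.load("w3.npy",allow_pickle=True).item()
phi=.3;de=12;dd=-45
u=np.array([np.cos(phi),-np.sin(phi)]); n=np.array([np.sin(phi),np.cos(phi)])
def P(b,w,h,phi=phi):
    q=np.array([0,16.])+(8+de+h)*n+(b-160+dd)*u
    return [*(O+SX*q[0]+SY*w),q[1]]
for b,w,h in [(60,11,14),(60,-11,14),(-160,11,14),(-160,-11,14)]: print(b,w,h,(proj(d,P(b,w,h))*1.5).round(1))
t=optics.capture("side"); cv2.imwrite("pics/s3.png",cv2.resize(t["img"][:,:,::-1],(768,576),interpolation=cv2.INTER_CUBIC))
print(lm("side","bar_tip"),lm("side","fulcrum"))
for h in (0,5):print((proj(t,P(160,0,h))*1.5).round(1))
print(proj(t,[*O,24])*1.5)
E
```

```text
60 11 14 [[345.4  59.1]]
60 -11 14 [[425.7  59. ]]
-160 11 14 [[360.6 625.5]]
-160 -11 14 [[411.2 625.5]]
[([541.3, 68.7, 49.7], 0.79)] [([539.8, 111.4, 0.7], 0.69), ([550.3, -77.7, 96.5], 0.52)]
[[348.1 250.3]]
[[347.7 248.6]]
[[340.96110266 249.06090589]]
```

View pics/s3.png

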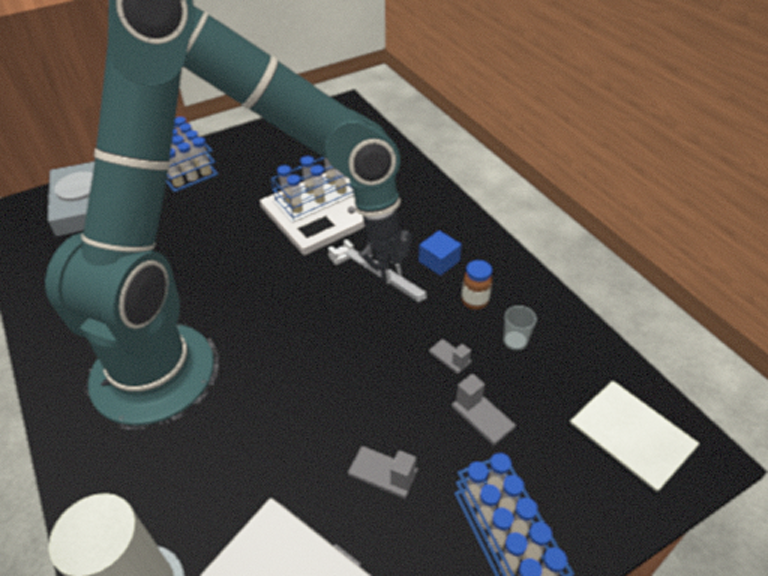

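The blade step shows at (384,61) against an expected (385,59), so the grasp geometry holds. Inserting the bar now.

```bash
python3 - <<'E'
from h import *
for d,de in [(-20,4),(10,2),(35,1.5),(50,1.5),(68,1.5)]:
    p,o=barpose(.3,d,de); manip.move_linear(p,o,velocity=70)
    s=st();f=s["contact_force"];print(d,round(s["t"],2),f.round(2),s["torque"].round(2),(s["tool_pos"]-p).round(2))
    if np.hypot(f[0],f[1])>6 or abs(f[2]+6)>8: print("STOP");break
t=optics.capture("side"); cv2.imwrite("pics/s4.png",cv2.resize(t["img"][120:200,170:300,::-1],(780,480),interpolation=cv2.INTER_CUBIC))
wcap("pics/w4.png")
E
```

```text
-20 10.57 [ 0.31 -0.05 -5.39] [0.55 0.02 0.03] [ 0.01  0.24 -0.13]
10 11.15 [-0.83 -1.21 -5.5 ] [0.57 0.04 0.05] [0.   0.1  0.02]
35 11.66 [-0.94 -0.74 -6.16] [0.51 0.06 0.02] [-0.02  0.25 -0.07]
50 12.03 [-0.53 -0.45 -5.26] [ 0.55  0.02 -0.01] [-0.03  0.49 -0.17]
68 12.43 [ 0.89 -0.29 -6.29] [ 0.56  0.08 -0.02] [-0.04  0.48 -0.15]
```

View pics/s4.png

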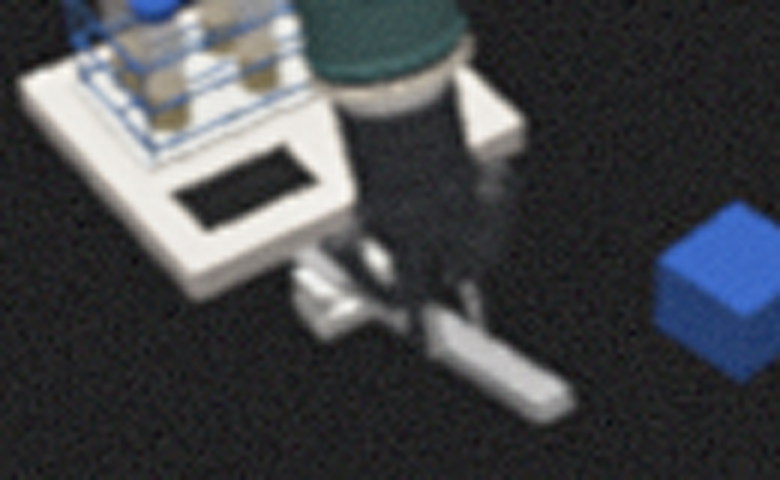

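View pics/w4.png

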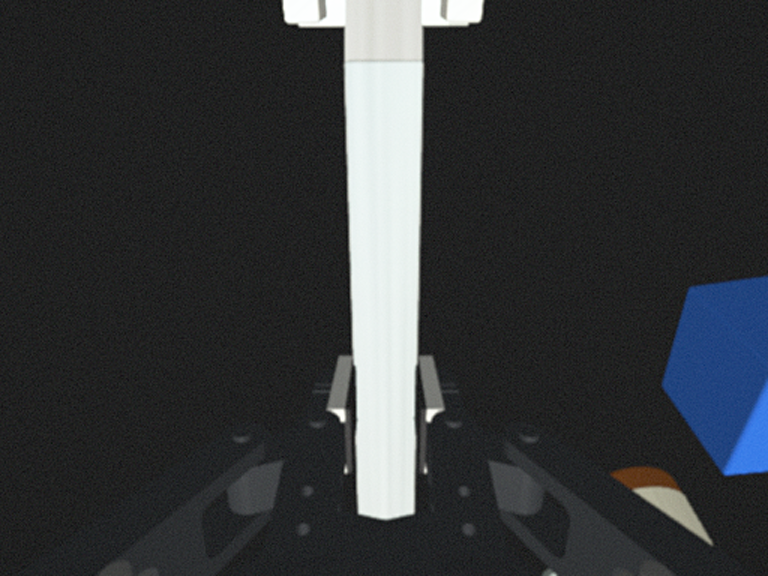

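```bash
python3 - <<'E'
from h import *
for ph,de in [(.24,1),(.20,.5),(.17,0),(.14,0),(.11,-.3),(.08,-.5),(.05,-.5),(.02,-.5),(-.01,-.5)]:
    p,o=barpose(ph,68,de); manip.move_linear(p,o,velocity=20)
    s=st();f=s["contact_force"];print(ph,de,round(s["t"],2),f.round(2),s["torque"].round(2),(s["tool_pos"]-p).round(2))
    if abs(f[2]+6)>14 or np.hypot(f[0],f[1])>12: print("STOP");break
E
```

```text
0.24 1 13.39 [-0.58  0.18 -6.29] [0.45 0.   0.05] [0.01 0.07 0.  ]
0.2 0.5 14.02 [ 0.51 -0.1  -5.42] [ 0.33  0.11 -0.01] [ 0.02 -0.2   0.03]
0.17 0 14.53 [-1.16  5.79  0.01] [1.38 0.35 0.01] [0.16 0.39 0.07]
0.14 0 15.02 [-1.66  8.43  0.15] [2.   0.25 0.04] [ 0.13  0.48 -0.03]
0.11 -0.3 15.52 [-1.    9.5   1.06] [2.22 0.29 0.03] [0.15 0.67 0.  ]
0.08 -0.5 16.02 [-1.57 10.21  1.21] [2.51 0.28 0.03] [0.18 0.85 0.03]
0.05 -0.5 16.51 [-1.68 12.38  1.08] [2.67 0.3  0.05] [0.18 0.99 0.04]
STOP
```

```bash
python3 - <<'E'
from h import *
t=optics.capture("side"); cv2.imwrite("pics/s5.png",cv2.resize(t["img"][120:200,170:300,::-1],(780,480),interpolation=cv2.INTER_CUBIC))
for ph,de,d in [(.05,-.5,69),(.02,-.5,69.5),(-.01,-.5,69.5),(-.04,-.5,69.5)]:
    p,o=barpose(ph,d,de); manip.move_linear(p,o,velocity=20)
    s=st();f=s["contact_force"];print(ph,de,round(s["t"],2),f.round(2),s["torque"].round(2),(s["tool_pos"]-p).round(2))
    if abs(f[2]+6)>16 or np.hypot(f[0],f[1])>18: print("STOP");break
t=optics.capture("side"); cv2.imwrite("pics/s6.png",cv2.resize(t["img"][120:200,170:300,::-1],(780,480),interpolation=cv2.INTER_CUBIC))
E
python3 -c "
import cv2,numpy as np
a=cv2.imread('pics/s5.png');b=cv2.imread('pics/s6.png');cv2.imwrite('pics/s56.png',cv2.resize(np.hstack([a[:,:500],b[:,:500]]),(800,384)))"
```

```text
0.05 -0.5 16.81 [-1.32  8.93  3.19] [1.64 0.14 0.06] [0.19 0.28 0.18]
0.02 -0.5 17.28 [-1.57  7.22  8.27] [1.55 0.4  0.08] [0.3  0.07 0.37]
-0.01 -0.5 17.77 [-1.62  8.24  9.57] [1.8  0.47 0.16] [0.35 0.19 0.46]
-0.04 -0.5 18.27 [-1.44  9.51 10.63] [2.08 0.5  0.15] [0.37 0.37 0.48]
STOP
```

View pics/s56.png

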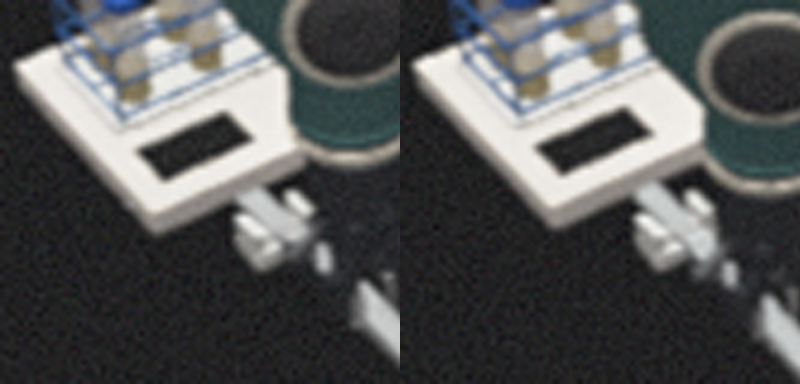

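```bash
python3 - <<'E'
from h import *
for ph,de,d in [(-.06,-.4,70),(-.075,-.3,70),(-.085,-.3,70)]:
    p,o=barpose(ph,d,de); manip.move_linear(p,o,velocity=15)
    s=st();f=s["contact_force"];print(ph,de,round(s["t"],2),f.round(2),s["torque"].round(2),(s["tool_pos"]-p).round(2))
    if f[2]>15 or np.hypot(f[0],f[1])>18: print("STOP");break
t=optics.capture("side"); cv2.imwrite("pics/s7.png",cv2.resize(t["img"][120:200,170:300,::-1],(780,480),interpolation=cv2.INTER_CUBIC))
np.save("side7.npy",t,allow_pickle=True)
print(lm("side","foot"),lm("side","front_edge"),lm("side","bar"))
E
```

```text
-0.06 -0.4 18.74 [-1.75  8.63 10.32] [1.68 0.45 0.19] [0.39 0.14 0.56]
-0.075 -0.3 19.12 [-2.3   8.52 10.51] [1.84 0.39 0.2 ] [0.4  0.19 0.56]
-0.085 -0.3 19.42 [-1.82  8.1  11.52] [1.89 0.41 0.22] [0.4  0.26 0.6 ]
[([636.9, 189.5, 17.2], 0.68), ([538.8, 112.9, 2.3], 0.63)] [([575.2, 153.7, 38.0], 0.96)] [([542.2, 24.0, 15.2], 0.81)]
```

View pics/s7.png

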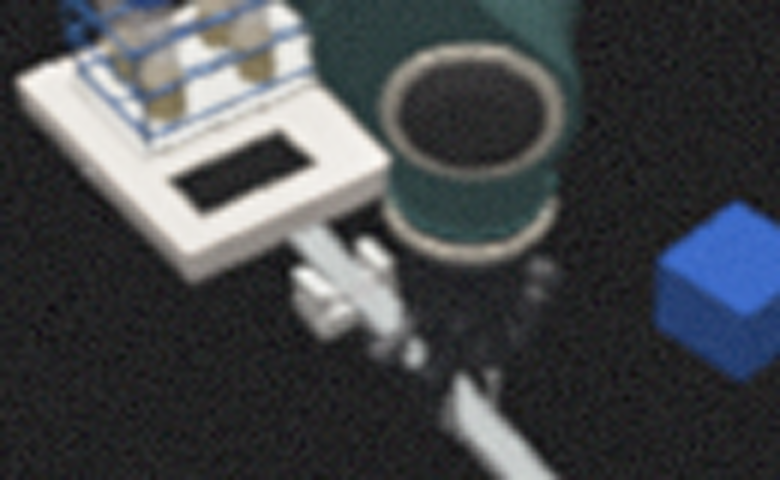

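```bash
python3 - <<'E'
from h import *
for ph,de,d in [(-.091,-.2,70),(-.096,-.2,70)]:
    p,o=barpose(ph,d,de); manip.move_linear(p,o,velocity=15)
    s=st();f=s["contact_force"];print(ph,de,round(s["t"],2),f.round(2),s["torque"].round(2),(s["tool_pos"]-p).round(2))
    if f[2]>16: print("STOP");break
manip.wait(.2)
print(st()["contact_force"])
E
```

```text
-0.091 -0.2 19.87 [-1.25  8.81 11.07] [1.93 0.4  0.26] [0.4  0.32 0.59]
-0.096 -0.2 20.12 [-1.3   9.35 13.05] [2.03 0.48 0.23] [0.44 0.33 0.65]
[-2.24382315  9.53052629 12.68644905]
```

```bash
python3 - <<'E'
from h import *
manip.gripper_to(48)
manip.wait(.3)
s=st();print(s["t"],s["finger_gap"],s["contact_force"],s["torque"])
t=optics.capture("side"); 
print(lm("side","foot"),lm("side","front_edge"),lm("side","bar"),lm("side","bar_tip"))
r=R.from_rotvec(s["tool_rot"]); manip.move_linear(s["tool_pos"]-r.apply([0,0,110]),velocity=200)
t=optics.capture("side"); cv2.imwrite("pics/s8.png",cv2.resize(t["img"][120:200,170:300,::-1],(780,480),interpolation=cv2.INTER_CUBIC))
print(lm("side","foot"),lm("side","front_edge"),lm("side","bar"),st()["t"])
d=wcap("pics/w8.png"); np.save("w8.npy",d,allow_pickle=True)
E
```

```text
21.0 48.018723526956194 [ 0.74838207 -0.32406066  0.33145958] [-0.12038648 -0.02146129 -0.01325921]
[([634.9, 188.1, 17.9], 0.92)] [([574.0, 155.3, 38.8], 0.96)] [([543.3, 21.5, 15.9], 0.83)] [([532.1, 180.3, 33.4], 0.74)]
[([634.2, 187.0, 17.8], 0.78)] [([571.8, 153.5, 36.8], 0.79)] [([542.9, 20.4, 15.3], 0.69)] 22.15
```

View pics/s8.png

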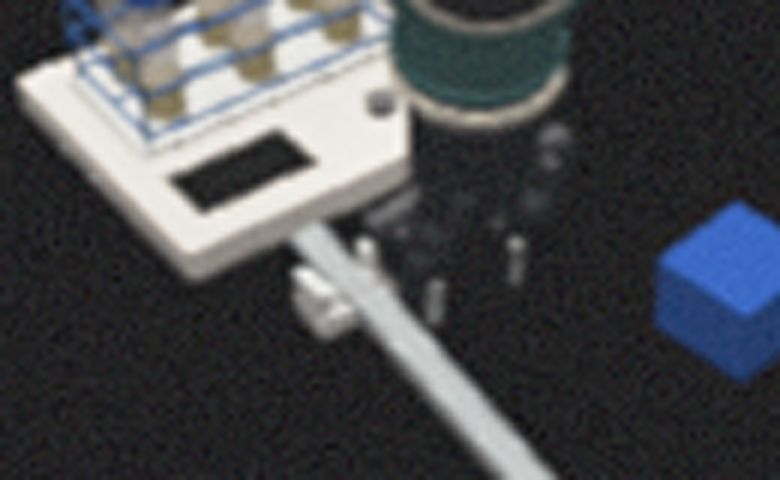

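View pics/w8.png

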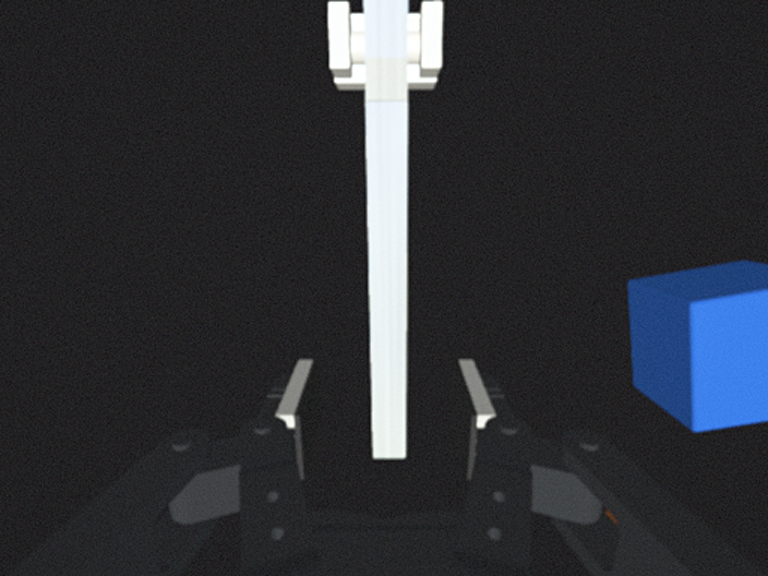

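```bash
cat >> h.py <<'E'
F=np.array([576.2,156.])
TP=-0.25; GX,GZ=-19.,39.
def shimpose(xy,yaw,z):
    r=ori(yaw,TP); g=np.array([*(np.array(xy)+GX*np.array([np.cos(yaw),np.sin(yaw)])),z+GZ])
    return tcp(g,r), r.as_rotvec()
def shk(X,Y): return F+(X+240)*SX+Y*SY
E
python3 - <<'E'
from h import *
o0=np.array([602.,-322.2]); ys=np.deg2rad(104.7)
for a in [(o0,ys,0),(shk(-330,-60),YS,40),(shk(-241,-60),YS,1.5)]:
    p,o=shimpose(*a); print(p.round(1),kinematics.inverse_kinematics(p,o))
s=st(); 
manip.gripper_to(55,40)
p,o=shimpose(o0,ys,120); manip.goto(p,o)
d=wcap("pics/w9.png"); np.save("w9.npy",d,allow_pickle=True)
print(st()["t"],lm("wrist","shim"))
c,sn=np.cos(ys),np.sin(ys)
for x,y,z in [(-25,15,52),(-25,-15,52),(0,15,52),(0,-15,52),(60,22,8),(60,-22,8)]:
    print((x,y,z),(proj(d,[o0[0]+x*c-y*sn,o0[1]+x*sn+y*c,z])*1.5).round(0))
E
```

```text
[ 616.5 -377.6  188.9] [ 0.24698934  0.92300055  0.48467534  1.40040875 -0.59961227  1.16348805
  1.17057937]
[647.4  13.8 228.9] [-0.33374287  0.71289746  0.44767568  1.6796852  -0.67921304  0.94892717
  0.54268464]
[640.5 102.6 190.4] [-0.4394548   0.75662055  0.39987318  1.69634943 -0.71992444  0.85349625
  0.45227295]
23.675 [([564.4, -442.2, -3.1], 0.97), ([606.2, -322.7, -3.4], 0.58)]
(-25, 15, 52) [[356. 358.]]
(-25, -15, 52) [[407. 358.]]
(0, 15, 52) [[356. 316.]]
(0, -15, 52) [[408. 316.]]
(60, 22, 8) [[350. 219.]]
(60, -22, 8) [[415. 219.]]
```

View pics/w9.png

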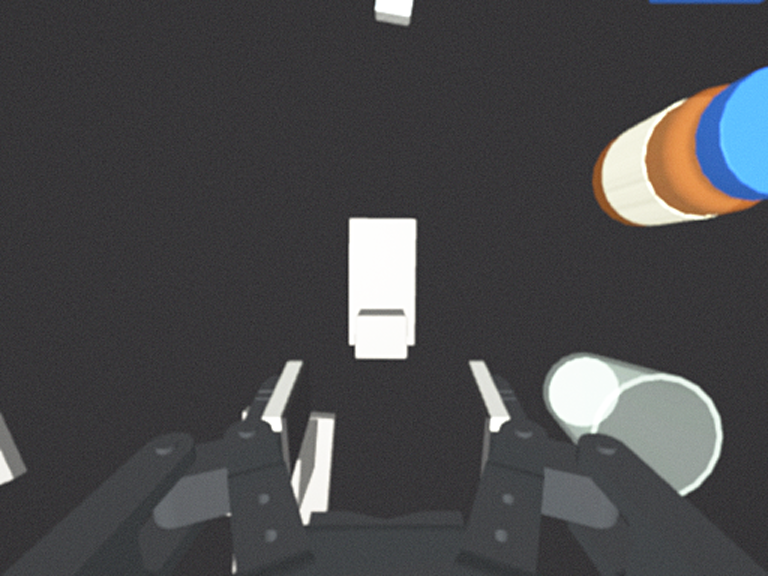

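The projected shim corners match the image to about 1 px: heel at (356–407, 316–358), tongue end at row 219. Grasping now.

```bash
python3 - <<'E'
from h import *
o0=np.array([602.,-322.2]); ys=np.deg2rad(104.7)
p,o=shimpose(o0,ys,0); manip.move_linear(p,o,velocity=120)
print(st()["contact_force"])
manip.gripper_to(15,40)
s=st();print(s["t"],s["finger_gap"],s["contact_force"])
p,o=shimpose(o0,ys,90); manip.move_linear(p,o,velocity=150)
p,o=shimpose(shk(-340,-60),YS,60); manip.goto(p,o)
s=st();print(s["t"],s["finger_gap"],s["contact_force"],(s["tool_pos"]-p).round(2))
d=wcap("pics/w10.png"); np.save("w10.npy",d,allow_pickle=True)
o0=shk(-340,-60)
for x,y,z in [(-25,15,52),(-25,-15,52),(0,15,52),(0,-15,52),(60,22,8),(60,-22,8)]:
    q=o0+x*SX+y*SY;print((x,y,z),(proj(d,[*q,z+60])*1.5).round(0))
E
```

```text
[-0.55060088 -0.58801454  0.42135629]
25.2167 29.704888312097367 [ 3.75439350e-03 -1.00749990e+00  6.72357061e+00]
27.4 29.288470894495262 [-0.31657423  0.30823232 -0.80566864] [ 0.16 -1.67  0.1 ]
(-25, 15, 52) [[335. 435.]]
(-25, -15, 52) [[433. 434.]]
(0, 15, 52) [[334. 354.]]
(0, -15, 52) [[433. 354.]]
(60, 22, 8) [[327. 180.]]
(60, -22, 8) [[439. 180.]]
```

View pics/w10.png

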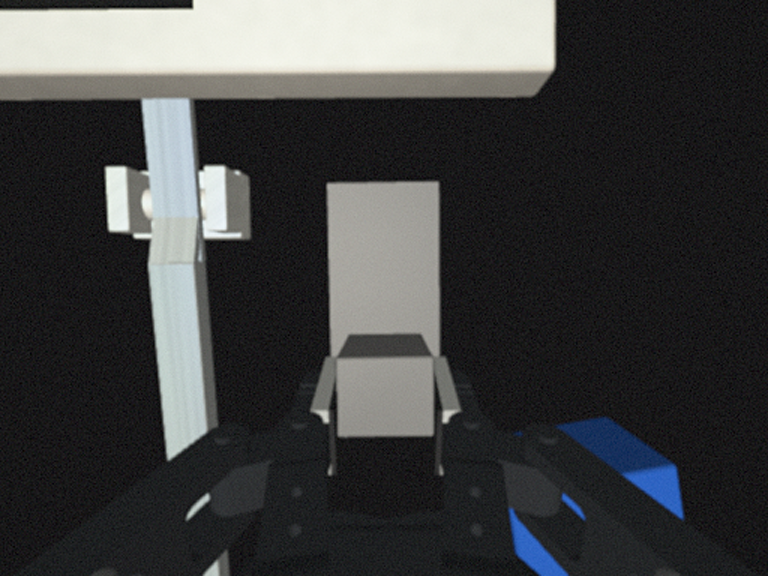

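```bash
python3 - <<'E'
from h import *
d=np.load("w10.npy",allow_pickle=True).item()
for px,z in [((533,97),36),((555,70),61),((100,99),36),((500,97),36)]:
    q=unproj(d,[np.array(px)*2/3],z)[0]; e=q[:2]-F; print(px,q.round(1),"shk x,y",(-240+e@SX).round(1),(e@SY).round(1))
E
```

```text
(533, 97) [704.8 169.6  36. ] shk x,y -236.4 -129.2
(555, 70) [704.9 170.8  61. ] shk x,y -235.2 -129.4
(100, 99) [505.6 153.6  36. ] shk x,y -237.0 70.6
(500, 97) [689.6 168.4  36. ] shk x,y -236.4 -114.0
```

```bash
python3 - <<'E'
from h import *
p,o=shimpose(shk(-322,-60),YS,1.5); manip.move_linear(p,o,velocity=100)
s=st();print(s["t"],s["contact_force"].round(2),(s["tool_pos"]-p).round(2))
for X in (-300,-280,-262,-250,-244):
    p,o=shimpose(shk(X,-60),YS,1.5); manip.move_linear(p,o,velocity=50)
    s=st();f=s["contact_force"];print(X,round(s["t"],2),f.round(2),(s["tool_pos"]-p).round(2))
    if abs(f[1])>4: print("STOP");break
wcap("pics/w11.png")
t=optics.capture("side"); cv2.imwrite("pics/s11.png",cv2.resize(t["img"][120:200,170:300,::-1],(780,480),interpolation=cv2.INTER_CUBIC))
E
```

```text
28.2083 [-0.53  0.11 -1.22] [-0.14  0.23 -0.86]
-300 28.8 [-0.13 -0.7  -1.6 ] [-0.01  0.07  0.06]
-280 29.35 [-0.76 -0.   -1.6 ] [-0.03  0.17  0.01]
-262 29.86 [0.36 0.5  0.65] [-0.04  0.23 -0.01]
-250 30.25 [ 0.05 -0.2  -0.85] [-0.04  0.43 -0.  ]
-244 30.52 [ 0.58 -1.12 -0.61] [-0.05  0.41 -0.02]
```

View pics/w11.png

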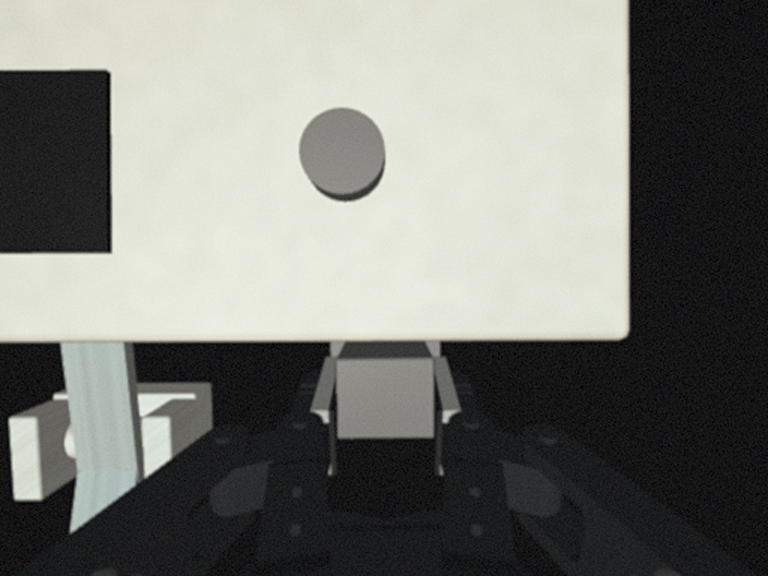

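View pics/s11.png

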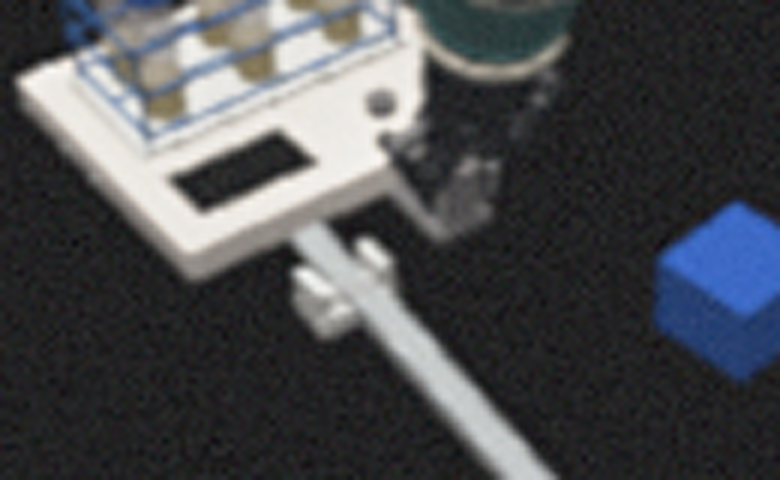

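```bash
python3 - <<'E'
from h import *
X=-244.; n=0; hold=0
b=np.mean([st()["contact_force"][1] for _ in range(3)])
while X<-229:
    X+=0.7 if n==0 else .3
    p,o=shimpose(shk(X,-60),YS,1.5); manip.move_linear(p,o,velocity=10); manip.wait(.05)
    s=st();f=s["contact_force"]; fy=f@np.array([*SX,0])
    print(round(X,1),round(s["t"],2),f.round(2),round((s["tool_pos"]-p)[1],2))
    if fy<-3: n=1
    if fy<-6.5: break
for i in range(4):
    manip.wait(.15); print(st()["contact_force"].round(2))
wcap("pics/w12.png")
t=optics.capture("side");print(st()["t"],lm("side","foot"),lm("side","front_edge"),lm("side","shim"))
E
```

```text
-243.3 30.92 [-0.39 -0.08 -1.5 ] -0.06
-242.6 31.22 [ 0.13 -0.03 -1.19] 0.01
-241.9 31.52 [ 0.09 -0.01 -1.14] 0.04
-241.2 31.82 [-0.36 -0.43 -1.25] 0.0
-240.5 32.12 [-0.63 -0.26 -1.34] 0.03
-239.8 32.42 [-0.76 -0.93 -1.49] 0.03
-239.1 32.72 [ 0.79  0.7  -1.21] 0.03
-238.4 33.02 [-0.53 -2.46 -0.94] -0.29
-237.7 33.32 [-0.62 -5.55  0.81] -0.82
-237.4 33.62 [-1.49 -7.88  1.29] -1.06
[-1.12 -8.06  0.85]
[-0.97 -7.41  0.88]
[-0.59 -6.58  2.08]
[-0.07 -7.64  0.24]
34.3167 [([635.5, 184.7, 17.7], 0.76), ([756.4, -342.2, 1.3], 0.68), ([556.2, 392.9, 1.3], 0.61)] [([575.0, 153.9, 35.4], 0.83), ([749.1, -36.6, 0.7], 0.75)] [([565.6, -446.5, 4.3], 0.96), ([340.9, -496.3, -1.8], 0.71), ([637.2, 158.8, 1.4], 0.65)]
```

View pics/w12.png

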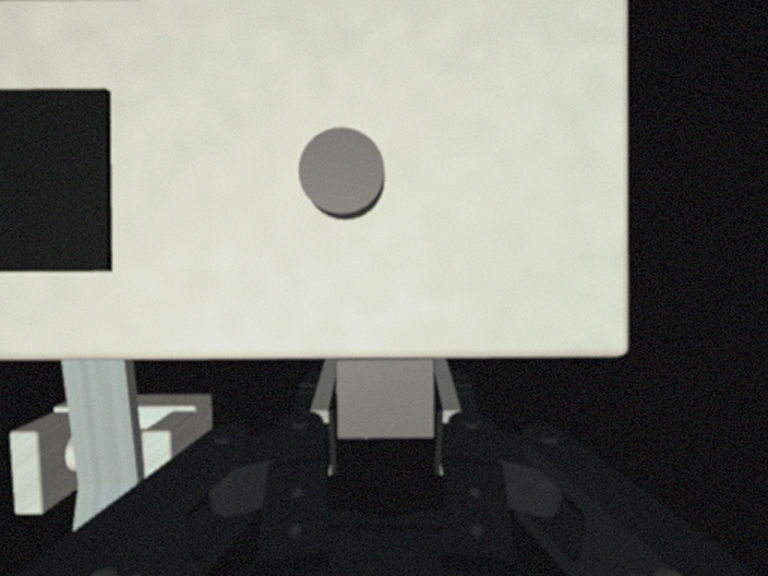

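```bash
python3 - <<'E'
from h import *
p,o=shimpose(shk(-238.2,-60),YS,0.3); manip.move_linear(p,o,velocity=10)
print(st()["contact_force"])
manip.gripper_to(50)
s=st();print(s["t"],s["contact_force"].round(2))
r=R.from_rotvec(s["tool_rot"]); manip.move_linear(s["tool_pos"]-r.apply([0,0,140])+np.array([*(-25*SX),0]),velocity=200)
d=wcap("pics/w13.png"); np.save("w13.npy",d,allow_pickle=True)
t=optics.capture("side"); np.save("side13.npy",t,allow_pickle=True)
cv2.imwrite("pics/s13.png",cv2.resize(t["img"][120:200,170:300,::-1],(780,480),interpolation=cv2.INTER_CUBIC))
print(st()["t"],lm("side","foot"),lm("side","front_edge"),lm("side","shim"),lm("side","bar"),lm("side","bar_tip"))
E
```

```text
[ 1.02282366 -5.67754432 -0.54621104]
35.0917 [-0.9   0.32 -0.14]
36.0833 [([636.4, 157.4, 1.3], 0.74), ([636.5, 190.0, 18.1], 0.67)] [([574.6, 154.7, 38.3], 0.71)] [([565.0, -447.3, 0.8], 0.95), ([340.8, -496.5, 3.8], 0.89), ([635.0, 159.7, 0.4], 0.53)] [([545.4, 20.9, 16.5], 0.71), ([556.7, 394.9, 2.6], 0.27)] [([532.4, 179.5, 31.9], 0.77)]
```

View pics/w13.png

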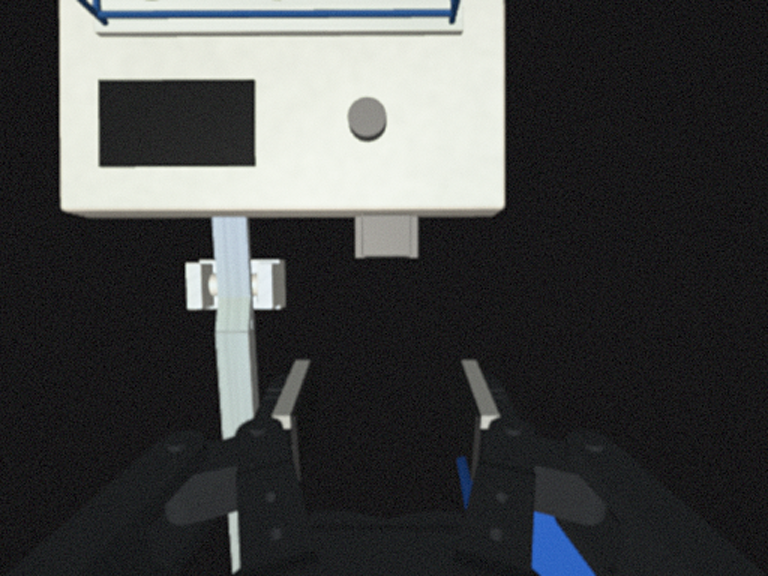

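View pics/s13.png

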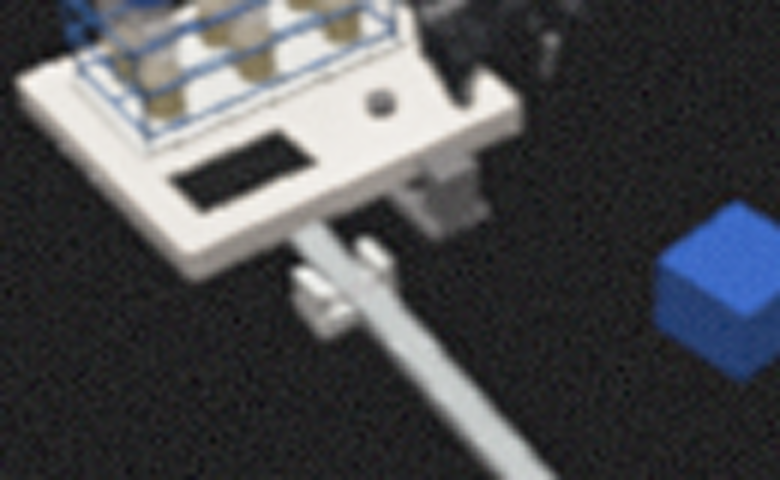

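```bash
python3 - <<'E'
from h import *
p,o=barpose(-.096,70,.3); r=R.from_rotvec(o)
manip.goto(p-r.apply([0,0,110]),o)
manip.move_linear(p,o,velocity=130)
s=st();print(s["t"],s["contact_force"].round(2),(s["tool_pos"]-p).round(2))
manip.gripper_to(10,60)
s=st();print(s["t"],s["finger_gap"],s["contact_force"].round(2),s["torque"].round(2))
for ph,de in [(-.06,.3),(-.02,.5),(.02,1),(.07,1.5),(.12,2),(.16,2)]:
    p,o=barpose(ph,70,de); manip.move_linear(p,o,velocity=20)
    s=st();f=s["contact_force"];print(ph,de,round(s["t"],2),f.round(2),s["torque"].round(2),(s["tool_pos"]-p).round(2))
    if abs(f[2]+3)>16 or np.hypot(f[0],f[1])>14: print("STOP");break
t=optics.capture("side")
cv2.imwrite("pics/s14.png",cv2.resize(t["img"][120:200,170:300,::-1],(780,480),interpolation=cv2.INTER_CUBIC))
print(lm("side","foot"),lm("side","front_edge"),lm("side","shim")[:3],lm("side","bar_tip"))
E
```

```text
38.0 [-0.   -0.83  0.4 ] [ 0.32 -0.15  0.65]
38.3667 20.34231805244924 [-1.74 -0.79  4.8 ] [-0.07  0.23  0.05]
-0.06 0.3 38.92 [ 0.77 -3.81  0.27] [-0.86 -0.15 -0.01] [-0.02 -0.11  0.09]
-0.02 0.5 39.54 [ 0.45 -7.95  0.32] [-1.5  -0.12  0.  ] [-0.02 -0.23  0.22]
0.02 1 40.17 [-0.3   0.3  -4.51] [ 0.18  0.01 -0.05] [-0.13  0.5  -0.19]
0.07 1.5 40.9 [ 0.34  0.74 -5.47] [0.13 0.01 0.04] [-0.01  0.09 -0.01]
0.12 2 41.64 [-0.46  0.28 -6.55] [ 0.15 -0.02  0.03] [-0.03  0.04 -0.02]
0.16 2 42.25 [-0.85  0.68 -6.46] [ 0.25 -0.   -0.01] [-0.03  0.18 -0.02]
[([575.9, 150.9, 32.6], 0.6)] [([573.0, 152.8, 29.8], 0.55)] [([340.3, -495.6, 2.9], 0.72), ([566.7, -447.3, 3.6], 0.68)] [([534.7, 181.8, 13.4], 0.76)]
```

View pics/s14.png

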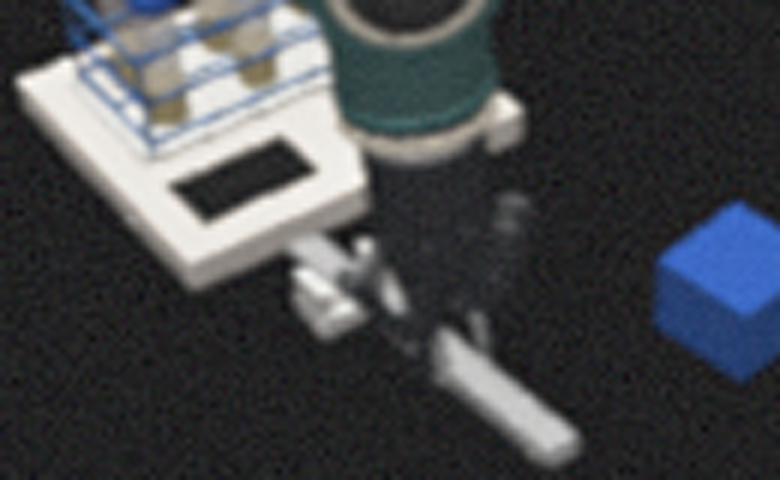

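```bash
python3 - <<'E'
from h import *
for d in (40,0,-60):
    p,o=barpose(.16,d,2.5); manip.move_linear(p,o,velocity=90)
    s=st();f=s["contact_force"];print(d,round(s["t"],2),f.round(2),(s["tool_pos"]-p).round(2))
    if abs(f[2]+6)>10 or np.hypot(f[0],f[1])>8: print("STOP");break
# level, tip at s=-75, underside z
def flat(z,s_tip=-75):
    r=ori(YS); xy=O+SX*(s_tip-160-45); return tcp([*xy,z+21],r),r.as_rotvec()
p,o=flat(25); manip.move_linear(p,o,velocity=70)
p,o=flat(4); manip.move_linear(p,o,velocity=50)
for z in (3,2,1.2,.5):
    p,o=flat(z); manip.move_linear(p,o,velocity=12); s=st(); f=s["contact_force"]; print(z,round(s["t"],2),f.round(2),(s["tool_pos"]-p).round(2))
    if f[2]>0: break
E
```

```text
40 42.98 [-0.43  0.11 -6.7 ] [-0.02 -0.63  0.07]
0 43.58 [ 0.2   1.24 -5.76] [-0.02  0.13 -0.1 ]
-60 44.39 [-0.2   0.33 -6.85] [ 0.03  0.54 -0.2 ]
3 46.27 [-0.25 -0.34 -6.42] [ 0.04 -0.02  0.14]
2 46.52 [ 0.22  0.54 -5.63] [0.02 0.02 0.02]
1.2 46.77 [-0.08 -0.65 -5.13] [ 0.02  0.02 -0.  ]
0.5 47.02 [-0.29 -0.3  -5.42] [ 0.01 -0.02 -0.01]
```

```bash
python3 - <<'E'
from h import *
def flat(z,s_tip=-75):
    r=ori(YS); xy=O+SX*(s_tip-160-45); return tcp([*xy,z+21],r),r.as_rotvec()
for z in (-.2,-.8,-1.4):
    p,o=flat(z); manip.move_linear(p,o,velocity=12); s=st(); f=s["contact_force"]; print(z,round(s["t"],2),f.round(2),(s["tool_pos"]-p).round(2))
    if f[2]>-1: break
manip.gripper_to(50)
s=st(); manip.move_linear(s["tool_pos"]+[0,0,180],velocity=200)
manip.goto([450,-150,420],ori(YS).as_rotvec())
t=optics.capture("side"); np.save("side15.npy",t,allow_pickle=True)
cv2.imwrite("pics/s15.png",cv2.resize(t["img"][110:230,160:340,::-1],(780,520),interpolation=cv2.INTER_CUBIC))
for q in ["foot","front_edge","shim","bar","bar_tip","beaker","reagent","tip_box","shaker"]: print(q,lm("side",q))
tp=optics.capture("top"); cv2.imwrite("pics/t15.png",cv2.resize(tp["img"][90:290,100:366,::-1],(798,600),interpolation=cv2.INTER_CUBIC))
for q in ["shim","bar","bar_tip","front_edge"]: print(q,lm("top",q))
print(st()["t"])
E
```

```text
-0.2 47.27 [-3.52  2.    6.48] [ 0.05 -0.07  0.49]
foot []
front_edge [([576.5, 153.7, 30.3], 0.79), ([743.6, -35.4, 0.6], 0.23)]
shim [([341.9, -491.9, -0.8], 0.68)]
bar [([555.8, -122.9, 2.8], 0.64)]
bar_tip [([546.6, 34.3, 2.6], 0.6)]
beaker [([755.3, -343.0, 1.4], 0.84)]
reagent [([744.2, -192.3, 3.1], 0.83)]
tip_box [([746.5, -37.4, 0.7], 0.61)]
shaker [([554.3, 393.5, 3.1], 0.96)]
shim [([563.6, -448.3, -3.3], 0.73), ([634.4, 160.4, -1.2], 0.58)]
bar [([556.3, -121.2, -2.9], 0.77)]
bar_tip [([544.6, 35.9, -0.5], 0.71)]
front_edge [([576.4, 156.2, 35.3], 0.89)]
50.0333
```

View pics/s15.png

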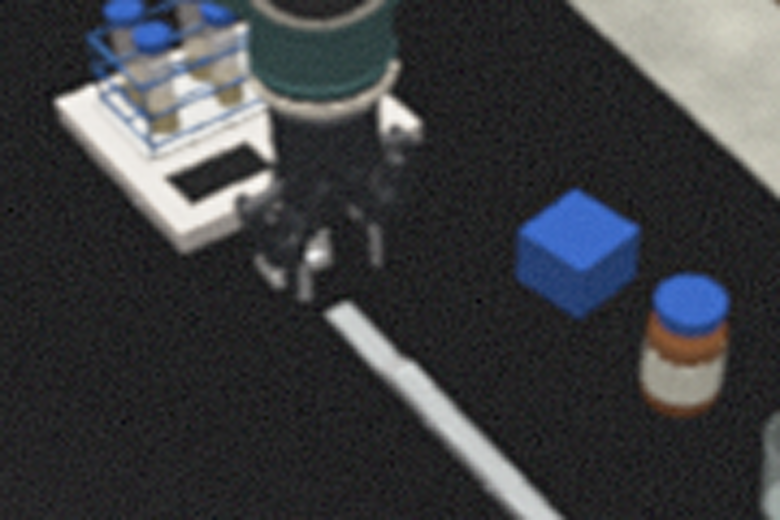

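View pics/t15.png

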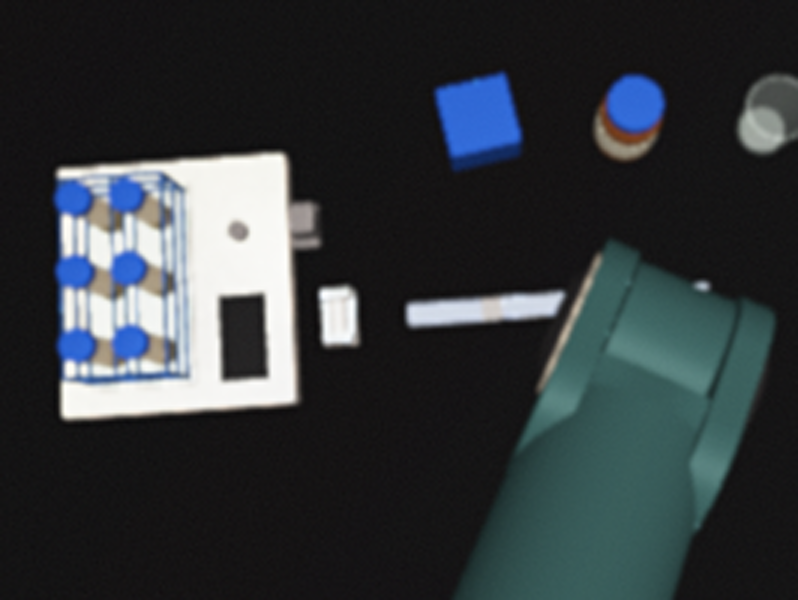

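```bash
python3 - <<'E'
from h import *
manip.goto([620,20,400],ori(YS).as_rotvec())
d=wcap("pics/w16.png"); np.save("w16.npy",d,allow_pickle=True)
print(st()["t"],lm("wrist","shim"),lm("wrist","front_edge"),lm("wrist","bar_tip"))
c=shk(-240,-60)
for x,y,z in [(-25,15,52),(-25,-15,52),(-25,22,8),(-25,-22,8)]:
    q=c+x*SX+y*SY;print((x,y,z),(proj(d,[*q,z])*1.5).round(0))
t=optics.capture("side"); cv2.imwrite("pics/s16.png",cv2.resize(t["img"][110:230,160:340,::-1],(780,520),interpolation=cv2.INTER_CUBIC))
print(lm("side","foot"),lm("side","front_edge"),lm("side","shim"))
E
```

```text
51.0333 [([637.3, 163.1, -4.2], 0.75)] [([577.8, 154.2, 28.0], 0.88)] [([541.5, 36.6, -1.1], 0.82)]
(-25, 15, 52) [[402.  98.]]
(-25, -15, 52) [[446.  98.]]
(-25, 22, 8) [[391. 105.]]
(-25, -22, 8) [[447. 105.]]
[([633.0, 185.9, 12.3], 0.62)] [([573.2, 153.1, 31.7], 0.57)] [([342.9, -497.3, 2.0], 0.72), ([563.5, -446.7, 2.2], 0.56), ([635.7, 158.7, 1.4], 0.42)]
```

View pics/w16.png

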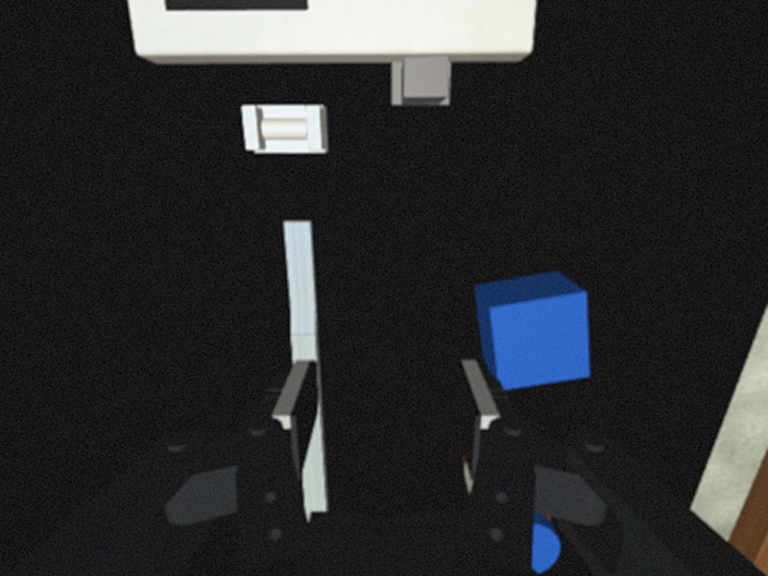

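View pics/s16.png

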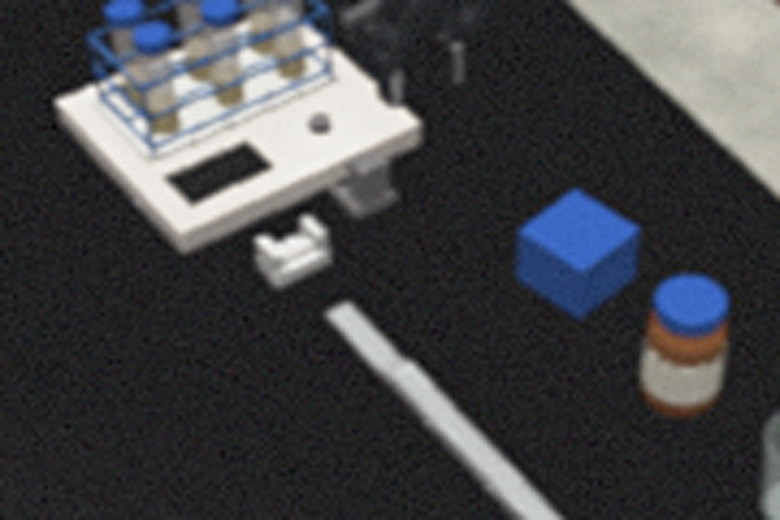

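The heel's rear edge lies at (404–448, 97) against a predicted (402–446, 98), so the shim is home. The bar lies clear and the gripper touches nothing.

```bash
python3 - <<'E'
from h import *
s=st();print(s["t"],s["contact_force"].round(2),s["dq"].round(3).max())
manip.hand_in(); print(st()["t"])
E
```

```text
51.3833 [-0.25  0.19  0.23] 0.004
the job is handed in; nothing more can be done
the job is handed in; nothing more can be done
```

I levered the shaker's front up, slid the smallest shim home under the raised foot, drew the bar out and handed the job in at about 51.4 s. No verdict was reported.

- **Levering:** I gripped the bar, fed it nose-down over the fulcrum and pressed the tail towards the bench. The network put the foot at about 17 mm, against the 14 mm you gave. The push on the bar stayed around 13 N, which I estimate at under 40 N on the shaker. After release the foot stayed up and the force sensor read about zero.
- **Shim:** The tongue went under the foot without touching it. The heel was held against the front face at about 6.5–8 N for about 0.7 s, then let go.
- **Bar:** I eased it up and drew it out. It lies flat on the bench, with its tip about 115 mm in front of the shaker.

**Last checks:**
- The heel is against the front face, within about 2 mm sideways of where it should be, and looks straight.
- The front edge is at about 28–32 mm, where about 29 mm fits a foot resting on the 8 mm shim. One top-camera reading gave 35 mm and disagrees with the others.
- The network put the foot at 12 mm. It had read 3–4 mm high earlier too, so I trust the front-edge figure more.
- The beaker, jar and tip box measure where they were at the start, and the robot was touching nothing.

One small blemish: the fingertips pressed on the bench with about 10 N when I first gripped the bar, well below the 40 N limit.

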